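# Mount the white target plate on the sensor bench

### The job

Set up the white target plate for the distance sensor: pull the clamp's red post all the way back to open the slot of the sensor bench, take the plate with the white face out of the storage rack and stand it upright on the floor of the slot, white face towards the blue sensor. Set it down rather than dropping it, let go, then push the red post forward until the plate is held snug and square against the fixed jaw. Leave the other two plates in the rack and everything else on the table where it is.

Things in the scene. Friction and masses are not known exactly. Their poses are not given: they have to be found in the camera images.
- white_plate: Loose target plate, black with one white face, about 0.09 kg, standing upright in one of the three rack slots: 60 mm wide (its x), 10 mm thick (its y), 90 mm tall (its z). Origin: centre of its underside; z points up as it stands. The white face is the +y face. It starts with its y axis along the rack's y axis.
- white_face (a point): Centre of the white face of the white plate, 45 mm above its underside and 5 mm in y from its middle.
- orange_plate: Bystander: plate of the same form with an orange +y face, standing in the rack: 60 mm wide (its x), 10 mm thick (its y), 90 mm tall (its z). Origin: centre of its underside; z points up as it stands. 
- blue_plate: Bystander: plate of the same form with a blue +y face, standing in the rack: 60 mm wide (its x), 10 mm thick (its y), 90 mm tall (its z). Origin: centre of its underside; z points up as it stands. 
- rack: Fixed grey storage rack, 90 (x) by 200 mm (y); origin: centre of its underside, on the table. Three slots at y = -65, 0, +65 mm, each 13 mm wide in y, 64 mm long in x, floor 8 mm and wall tops 30 mm above the table, so plates stand 22 mm deep, tops at 98 mm. 55 mm is free between neighbouring plates.
- bench: Fixed sensor bench: aluminium base 100 mm wide (x), 12 mm thick, from y = -130 to +190 mm. Origin: on the table, under the centre of the fully open slot; z up, +y points to the blue distance sensor (y = 110 to 178 mm, its top 109 mm above the table). With the plate's x and y axes along the bench's x and y, the white face looks at the sensor.
- slot (a point): Centre of the fully open slot, on its floor (the base's top, 12 mm above the table); axes as the bench. Dark fixed jaw: face at y = +9 mm, 16 mm thick, 80 mm wide. Bright sliding jaw: face at y = -9 mm when fully open, 14 mm thick, 58 mm wide. Jaw tops 30 mm above the slot floor; end cheeks at x = -33 and +33 mm, 18 mm high, bound the slot.
- clamp (a joint): Slide of the clamp along the bench's +y, in m: 0 = fully open (18 mm between the jaws), 0.014 = stop (4 mm). It starts nearly closed, 0.010 to 0.014, too narrow for the plate. It is moved by the red post, takes about 3 N to slide and stays where it is left. With the 10 mm plate snug against the fixed jaw it reads about 0.008.
- clamp_grip (a point): Centre of the top of the clamp's upright red post: 18 mm diameter, its top 75 mm above the table, free down to 23 mm above the table, its axis 76 mm behind the sliding jaw's face (towards the bench's -y). It moves with the clamp.
- mouse: Bystander: black computer mouse, 100 x 58 x 30 mm, origin under its centre.
- screwdriver: Bystander: screwdriver, 190 mm, lying on the table.
- brass_weight: Bystander: brass weight, 32 mm diameter, 44 mm high.
- screw_jar: Bystander: clear jar with yellow cap, 50 mm diameter, 55 mm high.
- pulley: Bystander: aluminium pulley ring, 48 mm diameter, 14 mm high.

How it is judged (in metres and radians):
On the way:
1. the white plate stands in the slot with the clamp still open (x of white_plate in the frame of bench between -0.006 and 0.006 m and z of white_plate in the frame of bench between 0.009 and 0.018 m and y of white_plate in the frame of bench between -0.012 and 0.012 m and angle between the y axis of white_plate and the y axis of bench, either way round below 0.4 rad and value of joint clamp below 0.006 m), for 0.1 s.
At the end, for the whole second after the job is handed in: The white plate stands on the slot floor (underside within 3.5 mm of it), between the end cheeks, upright and square to the jaws within 0.06 rad, white face towards the sensor and within 2.5 mm of the fixed jaw, the clamp pushed up to it (joint 0.0065 to 0.0098), at rest (x of white_plate in the frame of bench between -0.006 and 0.006 m and z of white_plate in the frame of bench between 0.009 and 0.0155 m and y of white_face in the frame of bench between 0.0065 and 0.011 m and y of white_plate in the frame of bench between 0.001 and 0.0065 m and angle between white_plate's own z axis and vertical below 0.06 rad and angle between the y axis of white_plate and the y axis of bench, either way round below 0.06 rad and value of joint clamp between 0.0065 and 0.0098 m and linear speed of white_plate below 0.01 m/s and angular speed of white_plate below 0.1 rad/s); the robot touches nothing.
It fails at once if one of the other two plates moved more than 15 mm or tipped (distance of any of orange_plate, blue_plate from where it was at the start of the episode above 0.015 m or angle between any of orange_plate, blue_plate's own z axis and vertical above 0.35 rad).
It fails at once if something else on the table was pushed more than 25 mm (distance of any of mouse, screwdriver, brass_weight, screw_jar, pulley from where it was at the start of the episode above 0.025 m).
It fails at once if the white plate was let go (dropped) with its underside more than 35 mm above the table (height (world z) of white_plate above 0.035 m and contact force between the fingers and white_plate below 0.02 N).
It also fails if it takes over 64 s, if anything falls off the work surface, if the arm or the gripper's body presses on something with over 40 N, if the wrist force passes 120 N, or if a joint passes its speed limit or range.

### The arm

A 6-joint arm with a two-finger parallel gripper is mounted at the origin on the work surface. World frame = base frame: x ahead of the robot, y to its left, z up, the work surface at z = 0. Lengths are in mm, angles in rad, forces in N, time in s.
With the tool pointing down it reaches from about 400 to 925 mm from the base axis. Payload 12.5 kg.
Tool frame: the origin (TCP) lies between the finger pads; the fingertips stand 19 mm ahead of it and the grasp point (between the pads) is the TCP (env.nose_length is the distance from the TCP to the fingertips, in mm); z points along the fingers, y is the line along which they close (so a half turn about z gives the same grasp; the last joint's range is limited). The gripper opens to 95 mm and grips with 3 to 60 N. Pads are 20 mm wide; open, the fingers measure 119 mm over their backs; the gripper's body (75 mm by 180 mm) begins 59 mm behind the grasp point.
Start: joints at [1.103, 0.491, 1.559, -0, 1.092, -0.106], TCP at [221.208, 584.561, 233.661] pointing down, gripper open.
Joint ranges: [-3.1, 3.1], [-0.84, 2.19], [0.05, 2.79], [-1.13, 4.28], [0.06, 2.93], [-2.69, 2.69]. Speed limits (rad/s): [2.22, 2.22, 2.79, 3.14, 3.14, 3.14].

### API

Orientations are given as [roll, pitch, yaw] about the fixed x, y, z axes, in that order (R = Rz(yaw) Ry(pitch) Rx(roll)).
In Python, from cell import env gives the robot as it stands. The module is installed in compiled form; this text tells all that it offers.
- The arm moves only by the tool drive_tool, never from a script. Its argument "rows" is a list that holds one entry, the list of rows, each a list of 7 numbers: the shift along the tool's x, y, z scaled (see below), then the turn, a rotation vector about the tool's x, y, z scaled (see below), then the opening, from 0 (shut) to 1 (fully open). In form: [[[tx, ty, tz, ax, ay, az, jaw], ...]]. A call has 1 to 5 rows; each row shifts and turns the commanded pose from where the row before left it, along the tool's axes as they then stand; what a row does not reach is not made up. The controller multiplies each number of a shift by 250 mm and each number of a turn by 180 degrees. A row lasts 1/8 s, in which the tool goes at most 62.5 mm and 10.7 degrees, less where a joint would pass 70% of its speed; a pose out of reach is approached as far as the arm can. A call with a number of a shift or a turn outside -1 to 1 is refused whole. A call with a gripper value outside its range is refused whole. The fingers move at their own pace and stop on an object; the grip force is fixed at half the most. Time passes only in rows, so rows that do not move let the fingers close. It gives the time, the measured TCP pose, the force, the opening and the grip force at its end, in the units of the state.
- env.state(): the state, without advancing time (a new reading comes with each control period).
- env.read_camera(name): name is "scene" or "top" or "wrist"; returns a dict with "color" (480x640x3 uint8, blue, green, red), "camera_matrix" (3x3 intrinsics, pixels), "pose" (4x4, takes a point from camera to world coordinates). Camera axes: x right, y up, looking along -z (the intrinsics and any distortion apply to the point x, -y, -z); pixel columns grow to the right and rows downward; lengths in mm; the calibration is good to about 2 mm. The wrist camera is an equidistant fisheye: a pixel r from the principal point sees the ray r / f radians off the axis. A picture is of the moment at which its call begins. There is no depth.
- env.job_done(): hands the job in; it is judged then, once.
Trained networks look in a picture, given as the dict that the camera call returned (one of the last four; its "shot" number tells which), for a name from the list of things; names that differ only in an ending like _2 or _b are one class to them, and where a whole thing is asked for, a point or a joint stands for the part that bears it (a point fixed in the world has none). Each returns a list of dicts, best first, with "score" (0 to 1); they miss things now and then, are a little off and sometimes report something else, mostly with a low value. They report only what shows in the picture. A call takes as long as a camera call.
- env.search_frame(name, picture): "at" ([x, y, z] in mm, in the coordinates of the camera as it stood for that picture, good to about 4 mm: the middle of the surface that is visible of it).
- env.place_of(name, picture): "at" ([x, y, z] in mm, in the coordinates of the camera as it stood for that picture, good to about 4 mm: a listed point, or the origin of a listed thing).
The state is a dict: "t": time; "joints": joint angles; "qvel": joint speeds; "tau": joint torques, N m; "eef_pos": TCP position; "tcp_rot": TCP orientation; "ft_force": force on the tool from outside, world axes, zero at the start; "moment": the same for the moment, N m; "opening": opening from 0.0 (shut) to 1.0 (fully open); "grip_force": force on a finger pad.
Only numpy, scipy, OpenCV 4.12 (cv2) and the standard library are available. Lean on these libraries where they do the work, as an engineer would, in place of code of your own. Each camera call takes 0.05 s, during which the arm holds its last target. There are 200 camera calls.

## Working session

There is one attempt and no reset: what is moved stays moved. The work goes in short steps, Python scripts to look and compute and a tool call to move; the robot and the scene stay as the last step left them, time stands still between calls to the robot, and variables do not carry over. Pictures are saved under pics/ and viewed, at most 10 in all, crops included, and the job is handed in when it is done.

Besides the shell and the picture viewer there is one more tool, called after "Emit:" as a command line: name --argument value ..., lists and objects as JSON in quotes. drive_tool: Moves the arm, as the interface text tells. Its arguments: {"type":"object","properties":{"rows":{"type":"array","items":{"type":"array","items":{"type":"array","items":{"type":"number","minimum":-1,"maximum":1}}}}},"required":["rows"]}

```bash
mkdir -p pics
cat > h.py <<'E'
from cell import env
import numpy as np, cv2
def w(pic,p): 
    P=np.array(pic["pose"]); return P[:3,:3]@np.array(p)+P[:3,3]
def proj(pic,X):
    P=np.array(pic["pose"]); c=P[:3,:3].T@(np.array(X,float)-P[:3,3]); K=np.array(pic["camera_matrix"])
    q=K@np.array([c[0],-c[1],-c[2]]); return q[:2]/q[2]
def ray(pic,uv):
    P=np.array(pic["pose"]); K=np.array(pic["camera_matrix"])
    d=np.linalg.inv(K)@np.array([uv[0],uv[1],1.]); return P[:3,3],P[:3,:3]@np.array([d[0],-d[1],-d[2]])
def atz(pic,uv,z):
    o,d=ray(pic,uv); return o+d*(z-o[2])/d[2]
E
cat > a.py <<'E'
from h import *
print(env.state())
for c in ["scene","top"]:
    p=env.read_camera(c); cv2.imwrite(f"pics/{c}0.png",p["color"]); print(c,np.round(p["pose"],3).tolist(),p["camera_matrix"])
    for n in ["white_plate","white_face","orange_plate","blue_plate","rack","bench","slot","clamp_grip","mouse","screw_jar"]:
        r=env.place_of(n,p)
        print(n,[(round(x["score"],2),np.round(w(p,x["at"])).tolist()) for x in r[:2]])
E
python3 a.py
```

```text
{'t': 0.0, 'joints': array([ 1.10341097e+00,  4.91548171e-01,  1.55945452e+00, -3.66416923e-06,
        1.09171607e+00, -1.05586997e-01]), 'qvel': array([ 4.02356290e-06,  6.90032183e-04, -1.12034953e-03, -8.16552871e-04,
       -1.73949478e-03, -8.66488130e-04]), 'tau': array([-2.63806258e-03, -6.12643218e+01, -2.58168876e+01,  6.91985339e-02,
        4.84709011e-02, -1.11673260e-04]), 'eef_pos': array([221.09071322, 584.34284067, 233.06707154]), 'tcp_rot': array([-3.14047248e+00, -1.15449477e-04,  2.77979592e+00]), 'ft_force': array([ 0.1554975 ,  0.14164529, -0.49210533]), 'moment': array([-0.0287673 , -0.01495458,  0.02842448]), 'grip_force': 0.0, 'opening': 0.9992682072633732}
scene [[-0.678, -0.42, 0.604, 1088.885], [0.735, -0.369, 0.569, 427.79], [-0.016, 0.829, 0.559, 547.738], [0.0, 0.0, 0.0, 1.0]] [[481.91702998   0.         315.95233675]
 [  0.         481.91702998 242.28568972]
 [  0.           0.           1.        ]]
white_plate [(0.67, [515.0, -245.0, 10.0])]
white_face [(0.83, [514.0, -241.0, 51.0])]
orange_plate [(0.63, [502.0, -187.0, 9.0])]
blue_plate [(0.97, [529
[... 436 characters left out ...]
02], [0.0, 0.0, 0.0, 1.0]] [[542.20263802   0.         321.15000463]
 [  0.         542.20263802 239.59992022]
 [  0.           0.           1.        ]]
white_plate [(0.68, [513.0, -242.0, 4.0]), (0.46, [373.0, -82.0, 0.0])]
white_face [(0.68, [510.0, -239.0, 57.0])]
orange_plate [(0.73, [489.0, 153.0, 4.0]), (0.54, [496.0, -184.0, 10.0])]
blue_plate [(0.83, [531.0, -307.0, 10.0]), (0.73, [779.0, 23.0, -1.0])]
rack [(0.6, [517.0, -242.0, 1.0])]
bench [(0.92, [489.0, 150.0, 3.0]), (0.55, [771.0, 135.0, -3.0])]
slot [(0.76, [492.0, 156.0, 13.0])]
clamp_grip [(0.74, [503.0, 82.0, 73.0])]
mouse [(0.98, [774.0, 137.0, -3.0]), (0.24, [509.0, -244.0, 52.0])]
screw_jar [(0.96, [371.0, -82.0, 2.0])]
```

View pics/scene0.png

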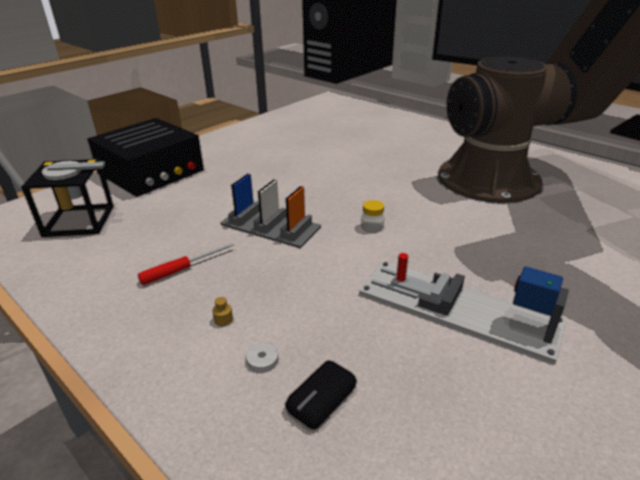

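View pics/top0.png

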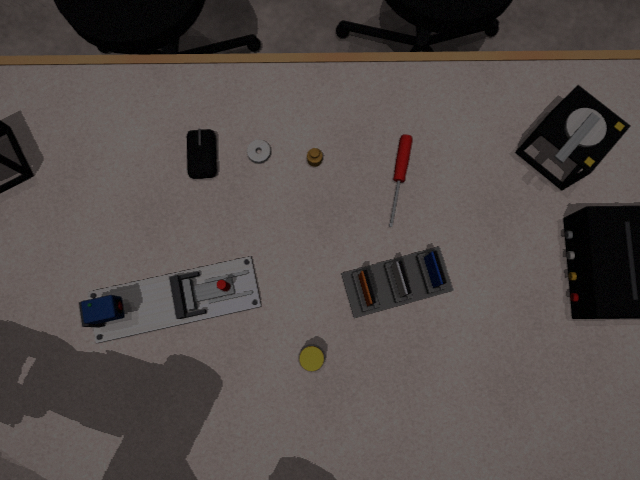

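The views show the sensor bench at left in the top picture: red post at (222,284), slot at about (185,295), sensor at (100,310). The rack is at about (398,282) with plates orange, white, blue from left to right. The white face points to +y, as the slot needs. I'll move over the bench.

Emit:
drive_tool --rows '[[[-0.169,-0.134,0,0,0,0,1],[-0.169,-0.134,0,0,0,0,1],[-0.169,-0.134,0,0,0,0,1],[-0.169,-0.134,0,0,0,0,1],[-0.169,-0.134,0,0,0,0,1]]]'

```text
t: 1.72
eef_pos: [360.2, 351.7, 233.8]
tcp_rot: [3.141, 0.0, 2.78]
ft_force: [0.3, 0.3, 0.2]
opening: 1.001
grip_force: 0.0
```

Emit:
drive_tool --rows '[[[-0.169,-0.134,0,0,0,0,1],[-0.169,-0.134,0,0,0,0,1],[-0.169,-0.134,0,0,0,0,1],[-0.169,-0.134,0,0,0,0,1],[-0.169,-0.134,0,0,0,0,1]]]'

```text
t: 2.35
eef_pos: [498.6, 120.0, 233.9]
tcp_rot: [3.141, 0.0, 2.78]
ft_force: [0.7, 0.8, 0.2]
opening: 1.0
grip_force: 0.0
```

Emit:
drive_tool --rows '[[[0,0,0,0,0,-0.0454,1],[0,0,0,0,0,-0.0454,1],[0,0,0,0,0,-0.0454,1],[0,0,0,0,0,-0.0454,1],[0,0,0,0,0,0,1]]]'

```text
t: 2.98
eef_pos: [497.8, 121.7, 233.7]
tcp_rot: [3.142, 0.0, -2.934]
ft_force: [0.1, 0.6, -1.1]
opening: 0.999
grip_force: 0.0
```

```bash
cat >> h.py <<'E'
def fray(pic,uv):
    P=np.array(pic["pose"]); K=np.array(pic["camera_matrix"]); d=np.array(uv,float)-K[:2,2]; r=np.hypot(*d); t=r/K[0,0]
    v=np.array([d[0]/r*np.sin(t),-d[1]/r*np.sin(t),-np.cos(t)]); return P[:3,3],P[:3,:3]@v
def fproj(pic,X):
    P=np.array(pic["pose"]); K=np.array(pic["camera_matrix"]); c=P[:3,:3].T@(np.array(X,float)-P[:3,3])
    s=np.hypot(c[0],c[1]); t=np.arctan2(s,-c[2]); return K[:2,2]+K[0,0]*t*np.array([c[0],-c[1]])/s
def ortho(pic,cx,cy,yaw,z,x0,x1,y0,y1,s):
    "rectified top view of plane z in a frame at (cx,cy,yaw); columns = frame y, rows = frame -x (x1 top), s px/mm"
    yy,xx=np.meshgrid(np.arange(y0,y1,1/s),np.arange(x1,x0,-1/s)); c,sn=np.cos(yaw),np.sin(yaw)
    W=np.stack([cx+c*xx-sn*yy,cy+sn*xx+c*yy,np.full(xx.shape,float(z))],-1)
    P=np.array(pic["pose"]);K=np.array(pic["camera_matrix"]); q=(W-P[:3,3])@P[:3,:3]
    r=np.hypot(q[...,0],q[...,1]); t=np.arctan2(r,-q[...,2])
    return cv2.remap(pic["color"],(K[0,2]+K[0,0]*t*q[...,0]/r).astype(np.float32),(K[1,2]-K[0,0]*t*q[...,1]/r).astype(np.float32),cv2.INTER_CUBIC)
E
cat > b.py <<'E'
from h import *
import pickle
p=env.read_camera("wrist"); pickle.dump(p,open("w1.pkl","wb")); cv2.imwrite("pics/w1.png",p["color"]); print(np.round(p["pose"],3).tolist(),p["camera_matrix"])
for n in ["slot","clamp_grip","bench"]:
    print(n,[(round(x["score"],2),np.round(w(p,x["at"]),1).tolist()) for x in env.place_of(n,p)[:2]])
E
python3 b.py
```

```text
[[-0.206, -0.947, -0.247, 428.703], [0.979, -0.199, -0.053, 107.612], [0.001, -0.252, 0.968, 384.261], [0.0, 0.0, 0.0, 1.0]] [[371.64829954   0.         320.92166432]
 [  0.         371.64829954 230.71930122]
 [  0.           0.           1.        ]]
slot [(0.77, [496.9, 157.5, 10.1])]
clamp_grip [(0.65, [505.9, 84.0, 71.1])]
bench [(0.61, [492.5, 154.3, 1.3])]
```

View pics/w1.png

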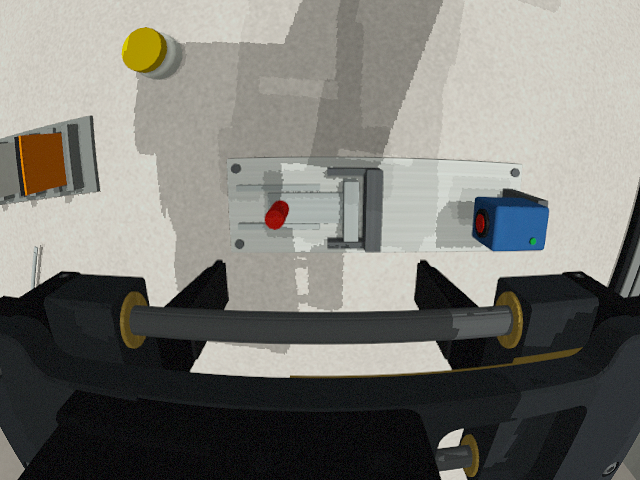

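Run:
```python
from h import *
import pickle
p=pickle.load(open("w1.pkl","rb"))
a=[ortho(p,492,155,.208,z,-60,60,-140,200,2.2) for z in (12,42)]
for i in a:
    for y in (-130,-9,9,190): cv2.line(i,(int((y+140)*2.2),0),(int((y+140)*2.2),12),(0,0,255),1)
    for x in (-50,50): cv2.line(i,(0,int((60-x)*2.2)),(30,int((60-x)*2.2)),(0,0,255),1)
cv2.imwrite("pics/o1.png",np.vstack(a)); print(a[0].shape)
```

```text
(264, 748, 3)
```

View pics/o1.png

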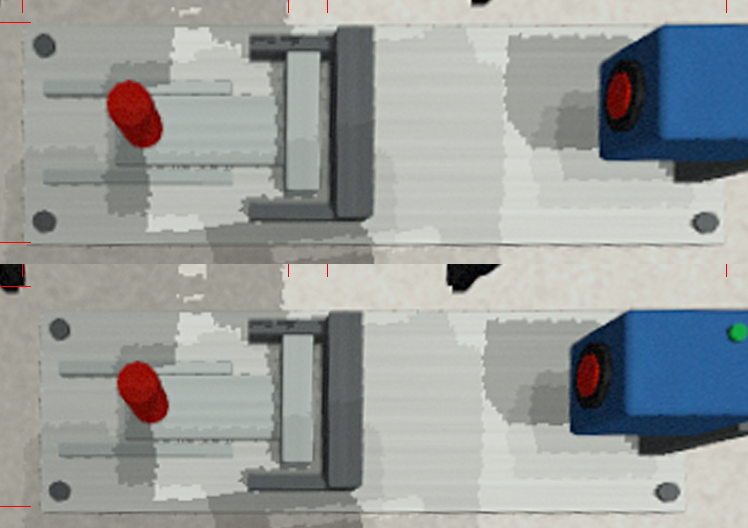

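```bash
cat >> h.py <<'E'
def edge(img,axis,lo,hi,o,s,sgn,origin):
    "edges along axis: for lines, strongest signed gradient position (mm) within origin+-6mm; returns list (t,pos)"
E
python3 - <<'E'
from h import *
import pickle
p=pickle.load(open("w1.pkl","rb"))
s=4
def fit(z,horizontal,c,t0,t1,sgn):
    # strongest gradient near coordinate c; returns offset at mid and slope
    if horizontal: im=ortho(p,492,155,.208,z,c-5,c+5,t0,t1,s)
    else: im=ortho(p,492,155,.208,z,t0,t1,c-5,c+5,s)
    g=cv2.GaussianBlur(cv2.cvtColor(im,cv2.COLOR_BGR2GRAY).astype(float),(0,0),2)
    d=np.gradient(g,axis=0 if horizontal else 1)*sgn
    k=d.argmax(0 if horizontal else 1)
    pos=(c+5-k/s) if horizontal else (c-5+k/s)
    n=len(k); t=t0+np.arange(n)/s if horizontal else t1-np.arange(n)/s
    m=np.ones(n,bool)
    for _ in range(6):
        f=np.polyfit(t[m],pos[m],1); r=abs(pos-np.polyval(f,t)); m=r<max(.5,1.5*np.median(r))
    return round(np.polyval(f,0),2),round(f[0],4),round(m.mean(),2)
for sg in(1,-1):
  print(sg)
  print("x=+50",fit(12,True,50,-120,100,sg)); print("x=-50",fit(12,True,-50,-120,180,sg))
  print("y=-130",fit(12,False,-130,-45,45,sg)); print("jaw y=9 top",fit(42,False,9,-35,35,sg)); print("jaw slide",fit(42,False,4,-25,25,sg),"jaw far y=25",fit(42,False,25,-35,35,sg))
  print("cheek tops z30 outer?",fit(30,True,33,-15,5,sg),fit(30,True,-33,-15,5,sg))
# post top
im=ortho(p,492,155,.208,75,-40,40,-120,-40,s)
b=im.astype(int); m=((b[...,2]>150)&(b[...,1]<60)).astype(np.uint8)
cs=max(cv2.findContours(m,0,1)[0],key=cv2.contourArea); print("red",cv2.boundingRect(cs),cv2.minAreaRect(cs))
cv2.imwrite("pics/post.png",im)
E
```

```text
1
x=+50 (np.float64(47.69), np.float64(-0.002), np.float64(0.74))
x=-50 (np.float64(-52.08), np.float64(0.0006), np.float64(0.93))
y=-130 (np.float64(-128.99), np.float64(-0.0036), np.float64(0.69))
jaw y=9 top (np.float64(9.27), np.float64(0.0011), np.float64(1.0))
jaw slide (np.float64(4.44), np.float64(-0.0371), np.float64(1.0)) jaw far y=25 (np.float64(24.83), np.float64(0.0015), np.float64(0.97))
cheek tops z30 outer? (np.float64(31.43), np.float64(-0.0098), np.float64(0.72)) (np.float64(-30.23), np.float64(0.1407), np.float64(0.57))
-1
x=+50 (np.float64(49.42), np.float64(-0.0007), np.float64(0.58))
x=-50 (np.float64(-50.35), np.float64(0.0001), np.float64(1.0))
y=-130 (np.float64(-130.63), np.float64(0.0061), np.float64(0.61))
jaw y=9 top (np.float64(5.98), np.float64(-0.0008), np.float64(0.93))
jaw slide (np.float64(5.99), np.float64(0.0055), np.float64(0.83)) jaw far y=25 (np.float64(26.93), np.float64(0.0011), np.float64(0.83))
cheek tops z30 outer? (np.float64(33.11), np.float64(0.004), np.float64(0.74)) (np.float64(-28.2), np.float64(0.1896), np.float64(0.59))
red (185, 170, 5, 4) ((187.0, 171.5), (3.0, 4.0), 90.0)
```

The rectified view agrees with the estimated bench pose to within 0.5 mm: fixed jaw face at px 328, base edges at rows 25 and 244. Next I'll grip the post.

Emit:
drive_tool --rows '[[[-0.001,-0.0532,0,0,0,0,0.6],[-0.001,-0.0532,0,0,0,0,0.6],[-0.001,-0.0532,0,0,0,0,0.6],[0,0,0.2,0,0,0,0.6],[0,0,0.2,0,0,0,0.6]]]'

```text
t: 3.8
eef_pos: [507.2, 81.8, 132.9]
tcp_rot: [-3.141, 0.002, -2.934]
ft_force: [-0.4, 0.5, -0.7]
opening: 0.603
grip_force: 0.0
```

Emit:
drive_tool --rows '[[[0,0,0.15,0,0,0,0.6],[0,0,0.1,0,0,0,0.6],[0,0,0.053,0,0,0,0.6],[0,0,0,0,0,0,0.6]]]'

```text
t: 4.3
eef_pos: [506.8, 82.4, 57.6]
tcp_rot: [3.141, -0.001, -2.933]
ft_force: [0.7, -0.9, 0.4]
opening: 0.6
grip_force: 0.0
```

Emit:
drive_tool --rows '[[[0,0,0,0,0,0,0],[0,0,0,0,0,0,0],[0,0,0,0,0,0,0],[0,0,0,0,0,0,0]]]'

```text
t: 4.8
eef_pos: [506.9, 82.9, 58.2]
tcp_rot: [-3.142, 0.001, -2.933]
ft_force: [-0.5, 0.3, -0.1]
opening: 0.238
grip_force: 0.0
```

Emit:
drive_tool --rows '[[[0,0,0,0,0,0,0],[0,0,0,0,0,0,0],[0,0,0,0,0,0,0]]]'

```text
t: 5.18
eef_pos: [506.9, 82.8, 58.0]
tcp_rot: [3.142, 0.0, -2.933]
ft_force: [-0.3, -1.2, 4.3]
opening: 0.186
grip_force: 30.0
```

Emit:
drive_tool --rows '[[[0,-0.016,0,0,0,0,0],[0,-0.016,0,0,0,0,0],[0,0,0,0,0,0,0]]]'

```text
t: 5.55
eef_pos: [508.6, 74.7, 58.0]
tcp_rot: [-3.142, 0.0, -2.933]
ft_force: [-0.5, -1.3, 5.8]
opening: 0.183
grip_force: 30.0
```

Emit:
drive_tool --rows '[[[0,-0.008,0,0,0,0,0],[0,0,0,0,0,0,0]]]'

```text
t: 5.8
eef_pos: [509.0, 72.9, 58.0]
tcp_rot: [3.141, 0.0, -2.933]
ft_force: [-1.1, 0.2, 5.1]
opening: 0.184
grip_force: 30.0
```

Emit:
drive_tool --rows '[[[0,-0.008,0,0,0,0,0],[0,0,0,0,0,0,0]]]'

```text
t: 6.05
eef_pos: [509.4, 71.1, 58.0]
tcp_rot: [3.141, 0.0, -2.933]
ft_force: [-1.3, 2.6, 5.6]
opening: 0.179
grip_force: 30.0
```

Emit:
drive_tool --rows '[[[0,-0.006,0,0,0,0,0],[0,0,0,0,0,0,0]]]'

```text
t: 6.3
eef_pos: [509.3, 71.0, 58.0]
tcp_rot: [3.14, 0.0, -2.933]
ft_force: [-0.9, 17.1, 5.7]
opening: 0.18
grip_force: 30.0
```

Emit:
drive_tool --rows '[[[0,-0.006,0,0,0,0,0],[0,0,0,0,0,0,0]]]'

```text
t: 6.55
eef_pos: [509.3, 70.8, 57.9]
tcp_rot: [3.138, 0.0, -2.934]
ft_force: [-2.4, 30.5, 5.9]
opening: 0.181
grip_force: 30.0
```

Emit:
drive_tool --rows '[[[0,0.011,0,0,0,0,0],[0,0,0,0,0,0,0.5],[0,0,0,0,0,0,0.5],[0,0,-0.05,0,0,0,0.5],[0,0,-0.2,0,0,0,0.5]]]'

```text
t: 7.18
eef_pos: [508.4, 70.6, 119.9]
tcp_rot: [3.141, -0.004, -2.933]
ft_force: [1.1, -0.9, -0.1]
opening: 0.493
grip_force: 0.0
```

Emit:
drive_tool --rows '[[[0,0,-0.24,0,0,0,0.45],[0,0,-0.24,0,0,-0.0197,0.45],[0.04,-0.2,0,0,0,0,0.45],[0.04,-0.2,0,0,0,0,0.45],[0.04,-0.2,0,0,0,0,0.45]]]'

```text
t: 7.8
eef_pos: [520.3, -83.3, 241.5]
tcp_rot: [-3.141, 0.001, -2.871]
ft_force: [0.2, 0.1, -0.3]
opening: 0.454
grip_force: 0.0
```

Emit:
drive_tool --rows '[[[0.04,-0.2,0,0,0,0,0.45],[0.04,-0.2,0,0,0,0,0.45],[0.02,-0.2,0,0,0,0,0.45],[0,0,0,0,0,0,0.45]]]'

```text
t: 8.3
eef_pos: [536.3, -236.0, 240.7]
tcp_rot: [-3.141, 0.0, -2.875]
ft_force: [-0.6, 0.9, -0.8]
opening: 0.452
grip_force: 0.0
```

```bash
cat > c.py <<'E'
from h import *
import pickle
p=env.read_camera("wrist"); pickle.dump(p,open("w2.pkl","wb")); s=env.state(); print(s["eef_pos"],s["tcp_rot"],np.round(p["pose"],3).tolist())
for n in ["white_plate","orange_plate","blue_plate","rack"]:
    print(n,[(round(x["score"],2),np.round(w(p,x["at"]),1).tolist()) for x in env.place_of(n,p)[:2]])
a=[ortho(p,514,-243,.27,z,-60,60,-120,120,2.2) for z in (30,98)]
for i in a:
    for y in (-100,-65,0,65,100): cv2.line(i,(int((y+120)*2.2),0),(int((y+120)*2.2),12),(0,0,255),1)
    for x in (-45,-30,30,45): cv2.line(i,(0,int((60-x)*2.2)),(30,int((60-x)*2.2)),(0,0,255),1)
cv2.imwrite("pics/o2.png",np.vstack(a))
E
python3 c.py
```

```text
[ 536.09862315 -234.21460245  240.61281   ] [ 3.14136460e+00 -4.97334380e-05 -2.87339057e+00] [[-0.264, -0.933, -0.243, 468.184], [0.965, -0.255, -0.067, -254.056], [0.0, -0.252, 0.968, 391.231], [0.0, 0.0, 0.0, 1.0]]
white_plate [(0.74, [509.8, -244.8, 9.3])]
orange_plate [(0.66, [500.9, -186.6, 4.3])]
blue_plate [(0.63, [532.6, -305.2, 8.9])]
rack []
```

View pics/o2.png

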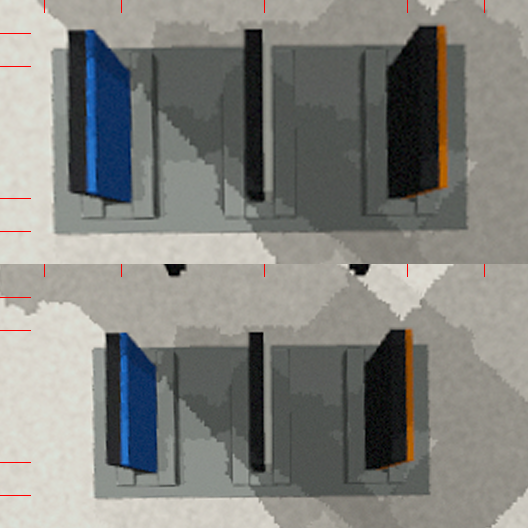

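Run:
```python
from h import *
import pickle
p=pickle.load(open("w2.pkl","rb")); s=6
im=ortho(p,514,-243,.27,98,-45,45,-20,20,s)
g=cv2.GaussianBlur(cv2.cvtColor(im,cv2.COLOR_BGR2GRAY).astype(float),(0,0),2)
d=np.gradient(g,axis=1)
for lo,hi,sg in((-12,-3,-1),(-3,2,1),(1,6,-1)):
    a,b=int((lo+20)*s),int((hi+20)*s); rows=np.arange(int(22*s),int(68*s))
    k=(d[rows,a:b]*sg).argmax(1)/s+lo; x=45-rows/s
    m=np.ones(len(k),bool)
    for _ in range(5): f=np.polyfit(x[m],k[m],1); r=abs(k-np.polyval(f,x)); m=r<max(.4,1.5*np.median(r))
    print(lo,hi,sg,"y at x=0",np.polyval(f,0).round(2),"slope",f[0].round(4),m.mean().round(2))
e=np.gradient(g,axis=0)
for yy in(-6,-4,-2): 
    c=e[:,int((yy+20)*s)]; print(yy,"+x edge",45-c[:30*s].argmin()/s, "-x edge", 45-(c[60*s:].argmax()+60*s)/s)
print(np.round(g[60:520:40,int((-3.5+20)*s)]), np.round(g[270,::6]))
```

```text
-12 -3 -1 y at x=0 -7.13 slope -0.0009 0.99
-3 2 1 y at x=0 -0.33 slope -0.0093 1.0
1 6 -1 y at x=0 3.16 slope -0.0148 0.99
-6 +x edge 29.166666666666664 -x edge -35.16666666666667
-4 +x edge 29.166666666666664 -x edge -34.33333333333333
-2 +x edge 29.166666666666664 -x edge -34.66666666666667
[167.   9.  17.  20.  24.  24.  17.  24.  22.  23.  17. 149.] [ 93.  89.  89.  85.  77.  74.  80.  81.  82.  80.  80.  84.  81.  50.
  22.  22.  21.  19.  18.  16. 107. 143. 141. 109.  74.  83.  83.  81.
  82.  82.  81.  82.  82.  82.  81.  82.  80.  83.  83.  82.]
```

The rectified view shows the white plate's top between columns 249 and 271 in the lower half, so it is 2 mm off the rack centre, with yaw about 0.27. Now I'll grasp it.

Emit:
drive_tool --rows '[[[0.098,-0.021,0,0,0,0,0.45],[0,0,0.2,0,0,0,0.45],[0,0,0.15,0,0,0,0.45],[0,0,0,0,0,0,0.45]]]'

```text
t: 9.05
eef_pos: [512.7, -243.9, 151.3]
tcp_rot: [3.138, -0.003, -2.871]
ft_force: [0.1, -0.8, 0.3]
opening: 0.447
grip_force: 0.0
```

Emit:
drive_tool --rows '[[[0,0,0.15,0,0,0,0.45],[0,0,0.1,0,0,0,0.45],[0,0,0.062,0,0,0,0.45],[0,0,0,0,0,0,0.45]]]'

```text
t: 9.55
eef_pos: [514.3, -244.6, 75.2]
tcp_rot: [3.141, -0.0, -2.871]
ft_force: [0.4, 0.1, -0.2]
opening: 0.449
grip_force: 0.0
```

Emit:
drive_tool --rows '[[[0,0,0,0,0,0,0],[0,0,0,0,0,0,0],[0,0,0,0,0,0,0],[0,0,0,0,0,0,0],[0,0,0,0,0,0,0]]]'

```text
t: 10.18
eef_pos: [514.5, -244.8, 75.1]
tcp_rot: [-3.141, 0.001, -2.871]
ft_force: [-0.9, -1.2, 3.2]
opening: 0.106
grip_force: 30.0
```

Emit:
drive_tool --rows '[[[0,0,-0.04,0,0,0,0],[0,0,-0.08,0,0,0,0],[0,0,-0.16,0,0,0,0],[0,0,-0.2,0,0,0,0],[0,0,-0.04,0,0,0,0]]]'

```text
t: 10.8
eef_pos: [514.9, -244.7, 208.3]
tcp_rot: [-3.139, 0.003, -2.871]
ft_force: [-0.3, 0.4, -1.6]
opening: 0.106
grip_force: 30.0
```

Emit:
drive_tool --rows '[[[-0.0214,0.0976,0,0,0,0,0],[-0.0428,0.1953,0,0,0,0,0],[-0.0428,0.1953,0,0,0,0,0],[-0.0428,0.1953,0,0,0,0,0],[-0.0428,0.1953,0,0,0,0,0]]]'

```text
t: 11.42
eef_pos: [500.4, -17.2, 203.5]
tcp_rot: [3.14, -0.003, -2.871]
ft_force: [0.5, 0.3, -0.8]
opening: 0.106
grip_force: 30.0
```

Emit:
drive_tool --rows '[[[-0.0428,0.1953,0,0,0,0,0],[-0.0428,0.1953,0,0,0,0,0],[-0.0428,0.1953,0,0,0,0,0],[-0.0214,0.0976,0,0,0,0,0],[0,0,0,0,0,0.0197,0]]]'

```text
t: 12.05
eef_pos: [490.3, 157.2, 203.4]
tcp_rot: [3.141, -0.003, -2.931]
ft_force: [-0.1, -1.1, -0.0]
opening: 0.107
grip_force: 30.0
```

Emit:
drive_tool --rows '[[[0,0,0,0,0,0,0],[0,0,0,0,0,0,0]]]'

```text
t: 12.3
eef_pos: [491.7, 154.8, 204.2]
tcp_rot: [3.141, -0.001, -2.932]
ft_force: [-0.4, -0.9, -0.9]
opening: 0.109
grip_force: 30.0
```

```bash
cat > d.py <<'E'
from h import *
import pickle
p=env.read_camera("wrist"); pickle.dump(p,open("w3.pkl","wb")); s=env.state(); print(s["eef_pos"],s["tcp_rot"],s["opening"],s["grip_force"])
P=s["eef_pos"]; zt=P[2]+23
a=[ortho(p,491.65,154.2,.208,z,-60,60,-100,60,2.2) for z in (12,42,zt)]
for i in a:
    for y in (-85,-9,-5,5,9): cv2.line(i,(int((y+100)*2.2),0),(int((y+100)*2.2),12),(0,0,255),1)
    for x in (-50,-33,-30,0,30,33): cv2.line(i,(0,int((60-x)*2.2)),(30,int((60-x)*2.2)),(0,0,255),1)
cv2.imwrite("pics/o3.png",np.hstack([a[0],a[2]]) )
E
python3 d.py
```

```text
[491.91014925 154.66795909 204.43024179] [ 3.14142993e+00 -9.99069650e-04 -2.93210165e+00] 0.10222683833850839 29.99713361263275
```

View pics/o3.png

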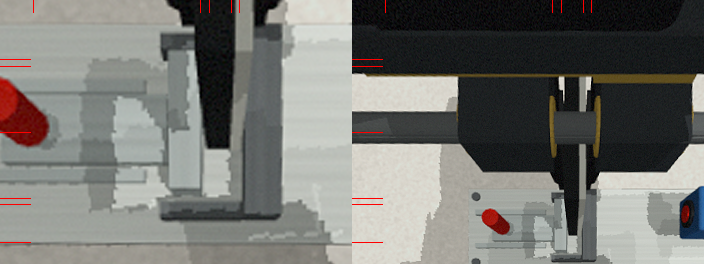

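The view shows the slot open, with the plate's lower edge at (218,148). That puts its centre about 0.2 mm from the slot centre, between the cheeks at rows 50 and 197. I'll lower it.

Emit:
drive_tool --rows '[[[0,0,0.12,0,0,0,0],[0,0,0.12,0,0,0,0],[0,0,0.08,0,0,0,0],[0,0,0,0,0,0,0]]]'

```text
t: 12.85
eef_pos: [491.7, 154.3, 123.8]
tcp_rot: [3.141, -0.003, -2.933]
ft_force: [0.8, -0.5, -1.2]
opening: 0.104
grip_force: 30.0
```

Emit:
drive_tool --rows '[[[0,0,0.04,0,0,0,0],[0,0,0.04,0,0,0,0],[0,0,0.04,0,0,0,0],[0,0,0.02,0,0,0,0],[0,0,0,0,0,0,0]]]'

```text
t: 13.48
eef_pos: [492.3, 154.7, 89.5]
tcp_rot: [3.141, -0.001, -2.933]
ft_force: [0.7, -0.5, -1.1]
opening: 0.1
grip_force: 30.0
```

Underside is about 22 mm up, below the jaw tops, with no contact force. I'll continue in small steps.

Emit:
drive_tool --rows '[[[0,0,0.02,0,0,0,0],[0,0,0.012,0,0,0,0],[0,0,0,0,0,0,0]]]'

```text
t: 13.85
eef_pos: [492.3, 154.7, 81.7]
tcp_rot: [3.142, -0.0, -2.933]
ft_force: [0.2, 0.1, -1.2]
opening: 0.104
grip_force: 30.0
```

Emit:
drive_tool --rows '[[[0,0,0.006,0,0,0,0],[0,0,0,0,0,0,0]]]'

```text
t: 14.1
eef_pos: [492.4, 154.7, 80.4]
tcp_rot: [3.142, 0.0, -2.933]
ft_force: [0.2, 0.5, -0.5]
opening: 0.104
grip_force: 30.0
```

Emit:
drive_tool --rows '[[[0,0,0.004,0,0,0,0],[0,0,0,0,0,0,0]]]'

```text
t: 14.35
eef_pos: [492.4, 154.7, 79.4]
tcp_rot: [3.142, 0.0, -2.933]
ft_force: [-0.2, 0.2, -0.2]
opening: 0.102
grip_force: 30.0
```

Emit:
drive_tool --rows '[[[0,0,0.003,0,0,0,0],[0,0,0,0,0,0,0]]]'

```text
t: 14.6
eef_pos: [492.4, 154.7, 79.1]
tcp_rot: [3.142, 0.0, -2.933]
ft_force: [-1.5, 0.1, 5.8]
opening: 0.106
grip_force: 30.0
```

Emit:
drive_tool --rows '[[[0,0,0.003,0,0,0,0],[0,0,0,0,0,0,0]]]'

```text
t: 14.85
eef_pos: [492.4, 154.7, 79.0]
tcp_rot: [3.142, 0.001, -2.933]
ft_force: [-3.4, -1.1, 16.4]
opening: 0.102
grip_force: 30.0
```

Emit:
drive_tool --rows '[[[0,0,-0.004,0,0,0,0],[0,0.006,0,0,0,0,0],[0,0.006,0,0,0,0,0],[0,0,0,0,0,0,0]]]'

```text
t: 15.35
eef_pos: [492.1, 157.7, 79.1]
tcp_rot: [-3.141, 0.001, -2.933]
ft_force: [-0.0, -2.1, 4.8]
opening: 0.106
grip_force: 30.0
```

Emit:
drive_tool --rows '[[[0,0,0,0,0,0,0.14],[0,0,0,0,0,0,0.2],[0,0,0,0,0,0,0.3],[0,0,0,0,0,0,0.35],[0,0,0,0,0,0,0.35]]]'

```text
t: 15.98
eef_pos: [491.7, 157.6, 78.9]
tcp_rot: [3.142, -0.0, -2.933]
ft_force: [0.1, 0.1, -0.5]
opening: 0.344
grip_force: 0.0
```

Emit:
drive_tool --rows '[[[0,0,-0.04,0,0,0,0.35],[0,0,-0.14,0,0,0,0.35],[0,0,-0.2,0,0,0,0.5],[0,0,-0.164,0,0,0,0.5],[0,0,0,0,0,0,0.5]]]'

```text
t: 16.6
eef_pos: [492.7, 157.9, 218.3]
tcp_rot: [-3.142, 0.006, -2.933]
ft_force: [0.1, -0.3, -0.0]
opening: 0.501
grip_force: 0.0
```

Emit:
drive_tool --rows '[[[0.003,-0.118,0,0,0,0,0.5],[0,-0.118,0,0,0,0,0.5],[0,-0.117,0,0,0,0,0.5],[0,0,0,0,0,0,0.5],[0,0,0,0,0,0,0.5]]]'

```text
t: 17.23
eef_pos: [509.0, 71.5, 214.5]
tcp_rot: [3.141, -0.001, -2.933]
ft_force: [-0.2, 0.5, -0.5]
opening: 0.504
grip_force: 0.0
```

```bash
sed -i 's/w3/w4/;s/o3/o4/;s/zt=.*/zt=102/;s/-100,60,2.2/-110,60,2.2/;s/y+100/y+110/g' d.py; python3 d.py
```

```text
[508.96279157  71.77314912 214.56958943] [ 3.14123269e+00 -6.38246121e-04 -2.93252446e+00] 0.49840326019722125 0.0
```

View pics/o4.png

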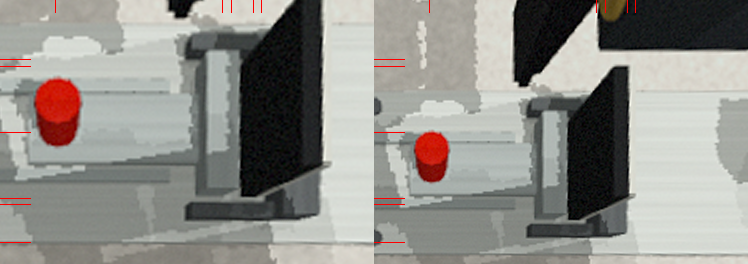

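The plate stands upright against the fixed jaw (top edge at columns 615–628 in the right half) with the clamp open. Now I'll grip the post and push.

Emit:
drive_tool --rows '[[[0,0,0.2,0,0,0,0.5],[0,0,0.2,0,0,0,0.5],[0,0,0.15,0,0,0,0.5],[0,0,0.06,0,0,0,0.5],[0,0,0,0,0,0,0.5]]]'

```text
t: 17.9
eef_pos: [509.2, 71.6, 62.2]
tcp_rot: [3.141, -0.001, -2.932]
ft_force: [0.6, -0.1, 1.0]
opening: 0.498
grip_force: 0.0
```

Emit:
drive_tool --rows '[[[0,0,0,0,0,0,0],[0,0,0,0,0,0,0],[0,0,0,0,0,0,0],[0,0,0,0,0,0,0],[0,0,0,0,0,0,0]]]'

```text
t: 18.52
eef_pos: [509.5, 71.2, 62.9]
tcp_rot: [-3.142, 0.001, -2.933]
ft_force: [-1.6, 0.9, 7.9]
opening: 0.18
grip_force: 30.0
```

Emit:
drive_tool --rows '[[[0,0.008,0,0,0,0,0],[0,0.008,0,0,0,0,0],[0,0.006,0,0,0,0,0],[0,0,0,0,0,0,0]]]'

```text
t: 19.02
eef_pos: [508.4, 76.4, 62.9]
tcp_rot: [-3.141, 0.001, -2.933]
ft_force: [-1.4, -1.3, 6.2]
opening: 0.183
grip_force: 30.0
```

Moved about 5.3 mm so far; it should be snug at about 8.

Emit:
drive_tool --rows '[[[0,0.006,0,0,0,0,0],[0,0,0,0,0,0,0]]]'

```text
t: 19.27
eef_pos: [508.2, 77.8, 62.9]
tcp_rot: [-3.141, 0.001, -2.933]
ft_force: [-1.0, -1.6, 5.9]
opening: 0.185
grip_force: 30.0
```

Emit:
drive_tool --rows '[[[0,0.006,0,0,0,0,0],[0,0,0,0,0,0,0]]]'

```text
t: 19.52
eef_pos: [507.9, 79.0, 62.9]
tcp_rot: [-3.141, 0.001, -2.933]
ft_force: [-0.7, -4.2, 6.7]
opening: 0.184
grip_force: 30.0
```

Emit:
drive_tool --rows '[[[0,0.005,0,0,0,0,0],[0,0,0,0,0,0,0]]]'

```text
t: 19.77
eef_pos: [507.9, 79.1, 62.9]
tcp_rot: [-3.14, 0.001, -2.932]
ft_force: [0.1, -16.6, 5.7]
opening: 0.184
grip_force: 30.0
```

Emit:
drive_tool --rows '[[[0,0.003,0,0,0,0,0],[0,0,0,0,0,0,0],[0,-0.007,0,0,0,0,0],[0,0,0,0,0,0,0]]]'

```text
t: 20.27
eef_pos: [507.9, 79.0, 62.9]
tcp_rot: [-3.141, 0.001, -2.933]
ft_force: [-0.5, -6.9, 6.8]
opening: 0.183
grip_force: 30.0
```

Emit:
drive_tool --rows '[[[0,0,0,0,0,0,0.3],[0,0,0,0,0,0,0.4],[0,0,0,0,0,0,0.45],[0,0,0,0,0,0,0.45]]]'

```text
t: 20.78
eef_pos: [507.5, 79.8, 62.3]
tcp_rot: [3.141, -0.0, -2.933]
ft_force: [-0.9, 0.5, 0.2]
opening: 0.446
grip_force: 0.0
```

Emit:
drive_tool --rows '[[[0,0,-0.06,0,0,0,0.45],[0,0,-0.16,0,0,0,0.45],[0,0,-0.2,0,0,0,0.45],[0,0,-0.18,0,0,0,0.45],[0,0,0,0,0,0,0.45]]]'

```text
t: 21.4
eef_pos: [508.5, 79.8, 216.4]
tcp_rot: [-3.14, 0.007, -2.933]
ft_force: [-0.2, -0.1, -0.4]
opening: 0.45
grip_force: 0.0
```

```bash
sed -i 's/w4/w5/;s/o4/o5/' d.py; python3 d.py
python3 - <<'E'
from h import *
p=env.read_camera("scene"); c=cv2.resize(p["color"][220:370,340:580],None,fx=2,fy=2,interpolation=cv2.INTER_CUBIC)
o=cv2.imread("pics/o5.png"); m=np.zeros((c.shape[0]+o.shape[0],max(c.shape[1],o.shape[1]),3),np.uint8); m[:o.shape[0],:o.shape[1]]=o; m[o.shape[0]:,:c.shape[1]]=c
cv2.imwrite("pics/f.png",m); print(m.shape)
for n in["white_plate","white_face","orange_plate","blue_plate"]: print(n,[(round(x["score"],2),np.round(w(p,x["at"])).tolist()) for x in env.place_of(n,p)[:1]])
E
```

```text
[507.71216598  79.750241   214.34089546] [-3.14104034  0.00351502 -2.93280455] 0.4515606181396023 0.0
(564, 748, 3)
white_plate [(0.94, [491.0, 158.0, 14.0])]
white_face [(0.63, [490.0, 163.0, 55.0])]
orange_plate [(0.82, [501.0, -185.0, 8.0])]
blue_plate [(0.84, [530.0, -312.0, 6.0])]
```

View pics/f.png

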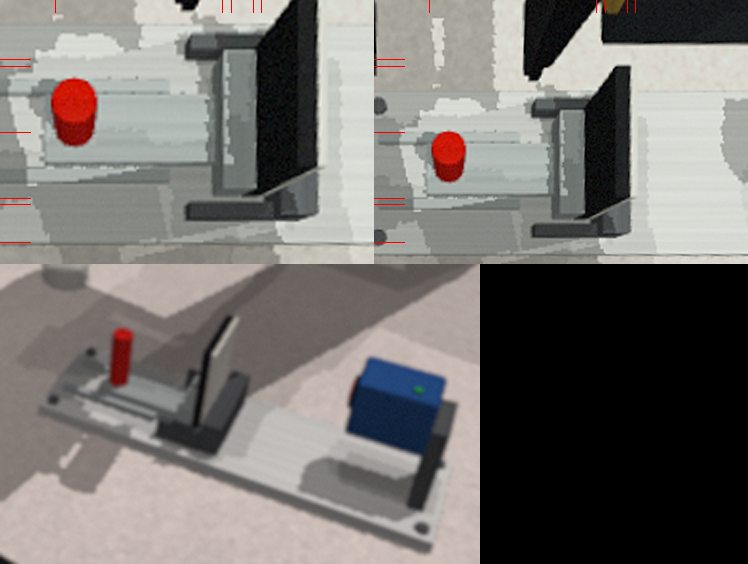

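The plate is clamped upright with no gap to either jaw and the white face towards the sensor. The gripper is clear, so I'm handing it in.

```bash
python3 -c "
from cell import env
print(env.job_done())"
```

```text
the job is handed in; nothing more can be done
None
```

The white plate stands upright in the slot with its white face towards the sensor, clamped snug against the fixed jaw; the job is handed in at about 22 s, and the hand-in gave no verdict.

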